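Wedge an attenuator tight in its holding fixture

ROBOT

A 6-joint arm with a two-finger parallel gripper is mounted at the origin on a cart in front of the work surface, level with it; the furniture and walls round the work are solid. World frame = base frame: x ahead of the robot, y to its left, z up, the work surface at z = 0. Lengths are in m, angles in rad, forces in N, time in s.
With the tool pointing down it reaches from about 0.425 to 0.95 m from the base axis. Payload 3.5 kg.
Tool frame: the origin (TCP) lies midway between the tips of the shut fingers; the grasp point (between the pads) lies 19 mm behind it; z points along the fingers, y is the direction in which the jaws open and shut (so a half turn about z gives the same grasp; the last joint's range is limited). The gripper opens to 85 mm and grips with 20 to 120 N. Pads are 22 mm wide; open, the fingers measure 114 mm over their backs; the gripper's body (76 mm by 85 mm) begins 54 mm behind the grasp point. The pads swing forward as they close: fully open they stand 13 mm farther back than shut.
Start: joints at [-1.439, 0.286, 1.577, -0, 1.279, -0.15], TCP at [0.188, -0.648, 0.231] pointing down, gripper open.
Joint ranges: [-2.77, 2.77], [-0.9, 2.22], [0.21, 2.48], [-1.53, 4.67], [0.24, 2.81], [-2.84, 2.84]. Speed limits (rad/s): [2.79, 2.79, 3.14, 3.14, 3.14, 3.14].

INTERFACE

Orientations are given as a unit quaternion [x, y, z, w].
In Python, from plant import ctrl gives the robot as it stands.
- The arm moves only by the tool apply_moves, never from a script. Its argument "moves" is a list that holds one entry, the list of rows, each a list of 7 numbers: the shift along the tool's x, y, z in m, then the turn, a rotation vector about the tool's x, y, z in degrees, then the gripper's target within -1 to 1 (shut at 1, half-way at 0, fully open at -1). In form: [[[tx, ty, tz, ax, ay, az, hand], ...]]. A call has 1 to 12 rows; each row shifts and turns the pose as measured when the row begins, along the tool's axes as they then stand; what a row does not reach is not made up. A row lasts 1/10 s, in which the tool goes at most 50 mm and 8.59 degrees, less where a joint would pass 70% of its speed; a pose out of reach is approached as far as the arm can. A call with a gripper value outside its range is refused whole. The fingers move at their own pace and stop on an object; "force" is the grip in N (left out, the last holds). Time passes only in rows, so rows that do not move let the fingers close. It gives the time, the measured TCP pose, the force and the opening at its end, in the units of the state.
- ctrl.get_state(): the state, without advancing time (a new reading comes with each control period).
- ctrl.read_camera(name): name is "scene" or "top" or "wrist"; returns the picture (384x512x3 uint8, red, green, blue); there is no depth.
- ctrl.get_calibration(name): a dict with "camera_matrix" (3x3 intrinsics, pixels), "k1" (the pictures are not rectified: a ray, as slopes to the right and down, at radius r is drawn at 1 + k1 r^2 times it, then the intrinsics apply), "cam_to_world" (4x4, takes a point from camera to world coordinates). Camera axes: x right, y up, looking along -z (the intrinsics and any distortion apply to the point x, -y, -z); pixel columns grow to the right and rows downward; lengths in m; the calibration is good to about 2 mm. A picture is of the moment at which its call begins: read the wrist's pose just before it. get_calibration takes no time and is no camera call; for the wrist camera it gives the pose at the moment of the call.
- ctrl.sign_off(): hands the job in, once; it reports no verdict.
The state is a dict: "time": time; "qpos": joint angles; "dq": joint speeds; "joint_efforts": joint torques, N m; "eef_pos": TCP position; "tcp_rot": TCP orientation; "contact_force": force on the tool from outside, world axes, zero at the start; "wrist_torque": the same for the moment, N m; "opening": opening from 0.0 (shut) to 1.0 (fully open).
Only numpy, scipy, OpenCV 4.12 (cv2) and the standard library are available. Lean on these libraries where they do the work, as an engineer would, in place of code of your own. Each camera call takes 0.05 s, during which the arm holds its last target. There are 200 camera calls.

TASK

Lock the black attenuator in the holding fixture so that its connectors can be torqued: set it, dial up, in the nest along the straight jaw and slide it fully against the end stop. Then lay the loose steel wedge, thin end first and straight side towards the attenuator, in the slot between the attenuator and the angled jaw, and tap it in until it locks tight and stays tight by itself: drive it with about 16 N; much over 20 N crushes the housing. Leave the torque key, the screwdriver and the loose transceiver where they are.

Things in the scene. Friction and masses are not known exactly. Their poses are not given: they have to be found in the camera images.
- nest (a point): Nest of the holding fixture (dark anodised plate with low steel jaws, fixed to the bench, plate top at z = 11 mm). The point is where the centre of the attenuator's body belongs when seated, 11 mm above the plate's top. x: wedge's driving direction, away from the robot, along the straight jaw; y: towards the straight jaw, whose face is at y = +12 mm; z up. All jaws reach 10 mm above the plate.
- end_stop (a point): Middle of the end stop's face, 25 mm beyond the nest along x: a forked steel stop joined to the far end of the straight jaw, 10 mm high; its 15 mm wide gap lets the attenuator's connector pass, its two prongs stop the 24 mm wide body. Axes as for the nest.
- slot_mouth (a point): On the plate's top, middle of the mouth of the wedge slot, at nest x = -22, y = -20 mm. The slot runs along nest x between the seated attenuator's side (nest y = -12 mm) and the angled spring-backed jaw, open at both ends: 16 mm wide at the mouth, 9.5 mm at its far end 52 mm on. The plate reaches 63 mm from the mouth towards the robot. Axes as for the nest.
- attenuator_mid (a point): Black attenuator, loose on the bench, dial up: body 24 mm (its x) by 50 mm (its y) by 22 mm high, a 9 mm thick, 9 mm long connector on each 24 mm end (68 mm over all), a dial 18 mm across, 7 mm high on top; 55 to 90 g; same both ways round. The point is the body's centre, 11 mm above its underside. To clear the jaws, grip the 24 mm width in the upper 10 mm. Over 36 N of squeeze crushes it.
- wedge_head (a point): Centre of the wedge's thick end, 6 mm above its underside. Polished steel wedge, 111 mm long, 12 mm high, 150 g, flat on the bench. Head: parallel-sided, 26 mm long, 18.6 mm wide, grip it here. x points to the thin end, 98 mm from this point; straight side at y = +9.3 mm all along; the other tapers 1 in 8 over 85 mm, to 8 mm wide at the thin end. z up.
- wedge_tip (a point): Thin end of the same wedge (middle of its end face, 8 mm wide), axes as for the head. Once the wedge grips, the push needed rises about 3 N per mm driven; the squeeze on the attenuator is 0.6 to 1.8 times the push and stays when the push ends (the taper holds itself). A push of 15 to 19 N locks it well; above 20 N it may be overdriven.
- torque_key: Torque key, 180 x 20 x 12 mm, lying on the bench; bystander.
- driver: Small screwdriver, 145 x 14 mm, lying on the bench; bystander.
- sfp_module: Small metal transceiver, 69 x 14 x 11 mm, lying on the bench; bystander.
- angled_jaw (a point): Middle of the angled jaw's foot as set at the middle setting, 4 mm past the nest along x, 25 mm to its side (y = -25 mm), on the plate's top. The jaw's real setting differs by up to 2 mm either way in y from job to job and is not reported, so the depth at which the wedge tightens differs by 16 mm either way: feel it. At the middle setting it first grips with the thin end 42 mm past the nest.
Things that resemble listed ones, but are neither listed nor needed, are in the scene too. Of the things that look like the part that bears attenuator_mid, the largest one is meant.

How it is judged:
By the outcome, as a careful person would: the job done as asked, in the order asked, and still so for the second after the job is handed in, with the robot touching nothing.
It also fails if it takes over 51 s, if anything falls off the work surface, if the arm or the gripper's body presses on something with over 40 N, if the wrist force passes 120 N, or if a joint passes its speed limit or range.

## Working session

There is one attempt and no reset: what is moved stays moved. The work goes in short steps, Python scripts to look and compute and a tool call to move; the robot and the scene stay as the last step left them, time stands still between calls to the robot, and variables do not carry over. Pictures are saved under pics/ and viewed, about 8 in all and at most 12, crops included, and the job is handed in when it is done.

Besides the shell and the picture viewer there is one more tool, called as a command line: name --argument value ..., lists and objects as JSON in quotes. apply_moves: Moves the arm, as the interface text tells. Its arguments: {"type":"object","properties":{"moves":{"type":"array","items":{"type":"array","items":{"type":"array","items":{"type":"number"}}}},"force":{"type":"number"}},"required":["moves"]}

```bash
mkdir -p pics; ls
cat > h.py <<'E'
import numpy as np, cv2
from plant import ctrl
from scipy.spatial.transform import Rotation as R
def snap(cam,name):
    c=ctrl.get_calibration(cam); im=ctrl.read_camera(cam)
    cv2.imwrite(f'pics/{name}.png',im[:,:,::-1]); np.savez(f'pics/{name}.npz',K=c['camera_matrix'],k1=c['k1'],T=c['cam_to_world']); return im
def px2w(name,uv,z):
    d=np.load(f'pics/{name}.npz'); K=d['K'];k1=float(d['k1']);T=d['T']
    p=np.linalg.solve(K,[uv[0],uv[1],1.])[:2]; q=p.copy()
    for _ in range(30): q=p/(1+k1*(q@q))
    r=T[:3,:3]@np.array([q[0],-q[1],-1.]); o=T[:3,3]
    return o+r*(z-o[2])/r[2]
def w2px(name,P):
    d=np.load(f'pics/{name}.npz'); T=d['T']; c=T[:3,:3].T@(np.array(P)-T[:3,3])
    q=np.array([c[0],-c[1]])/-c[2]; q=q*(1+float(d['k1'])*(q@q)); return (d['K']@[q[0],q[1],1])[:2]
def crop(name,out,x0,y0,x1,y1,s):
    im=cv2.imread(f'pics/{name}.png')[y0:y1,x0:x1]; cv2.imwrite(f'pics/{out}.png',cv2.resize(im,None,fx=s,fy=s,interpolation=cv2.INTER_CUBIC))
E
python3 - <<'E'
from h import *
a=snap('top','top0'); b=snap('scene','sc0')
for c in('top','scene','wrist'):
    k=ctrl.get_calibration(c); print(c,k['camera_matrix'].round(1).tolist(),k['k1'],k['cam_to_world'].round(3).tolist())
s=ctrl.get_state(); print({k:np.round(v,3).tolist() for k,v in s.items()})
E
python3 -c "
import cv2
a=cv2.imread('pics/top0.png');cv2.imwrite('pics/top0b.png',cv2.resize(a,(800,600),interpolation=cv2.INTER_CUBIC))"
```

```text
pics
top [[439.8, 0.0, 260.7], [0.0, 439.8, 190.0], [0.0, 0.0, 1.0]] -0.09230080714715581 [[-0.014, 0.988, -0.156, 0.361], [-1.0, -0.012, 0.017, -0.034], [0.015, 0.156, 0.988, 1.103], [0.0, 0.0, 0.0, 1.0]]
scene [[404.1, 0.0, 257.3], [0.0, 404.1, 191.5], [0.0, 0.0, 1.0]] -0.11542541374485597 [[0.9, 0.305, -0.311, 0.15], [-0.436, 0.617, -0.656, -0.849], [-0.008, 0.726, 0.688, 0.918], [0.0, 0.0, 0.0, 1.0]]
wrist [[302.6, 0.0, 255.7], [0.0, 302.6, 187.9], [0.0, 0.0, 1.0]] 0.018880319991229303 [[0.279, 0.915, 0.293, 0.264], [-0.96, 0.266, 0.082, -0.627], [-0.003, -0.304, 0.953, 0.372], [0.0, 0.0, 0.0, 1.0]]
{'time': 0.1, 'qpos': [-1.439, 0.287, 1.578, 0.0, 1.279, -0.15], 'dq': [0.002, -0.002, -0.004, -0.0, -0.0, 0.0], 'joint_efforts': [0.0, -40.73, -29.37, -0.0, 0.003, -0.0], 'eef_pos': [0.188, -0.648, 0.23], 'tcp_rot': [0.99, 0.14, 0.0, -0.001], 'contact_force': [-1.091, 0.302, 0.188], 'wrist_torque': [0.017, -0.013, 0.026], 'opening': 1.006}
```

View pics/top0b.png

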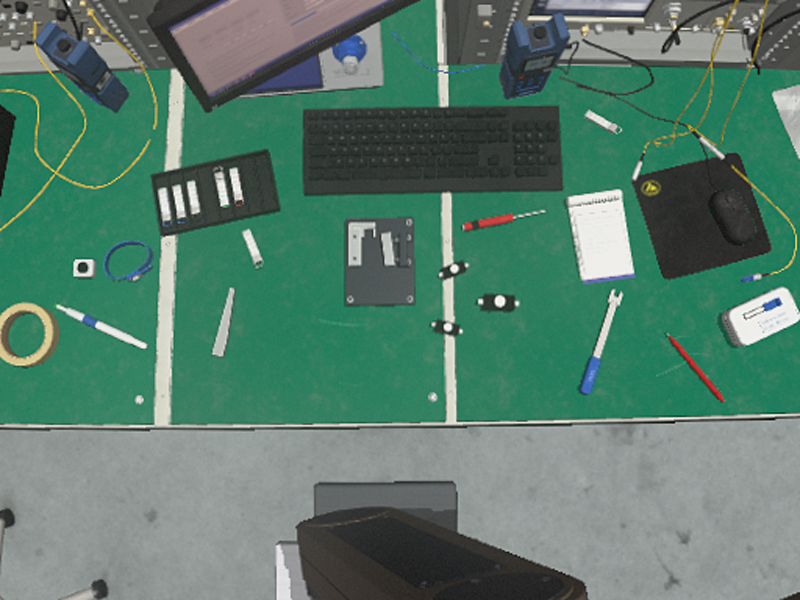

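View pics/sc0.png

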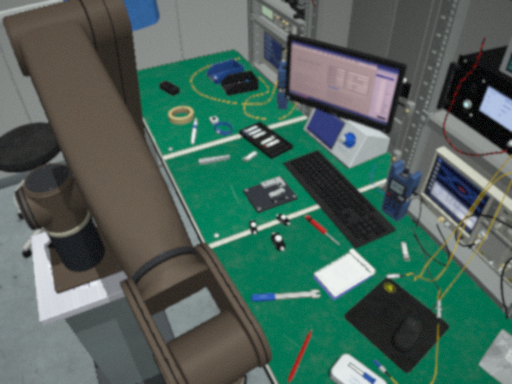

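The top view shows the fixture at about (380,262) in 800 px scale, and the wedge at (224,322) with its wide end at the bottom. There are three attenuator look-alikes: (498,302) is the largest, and (454,269) and (447,327) are smaller. I choose (498,302) and check it in a close crop.

Run:
```python
from h import *
crop('top0','cr1',205,130,345,235,5.7)
crop('top0','cr2',125,175,165,235,10)
```

```text
(no output)
```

View pics/cr1.png

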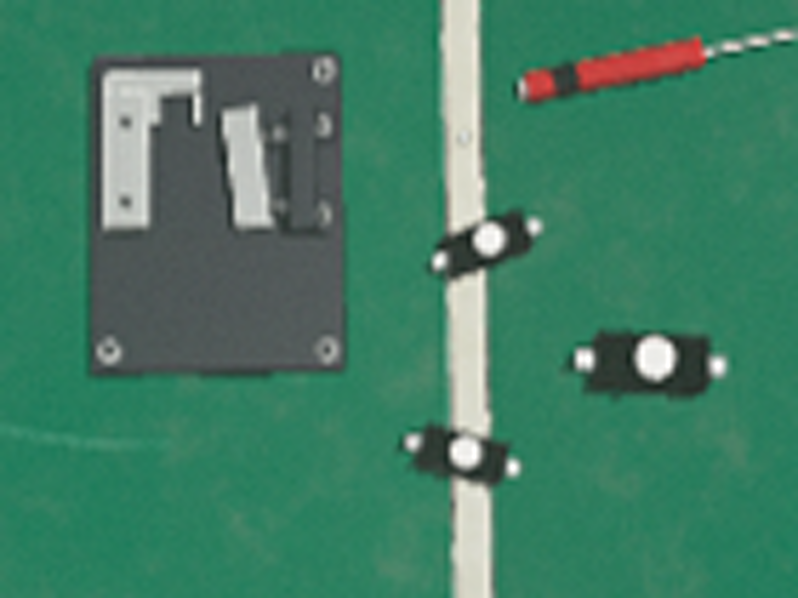

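View pics/cr2.png

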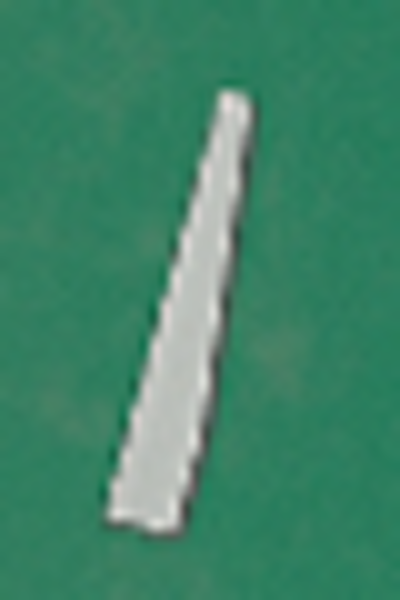

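Run:
```python
from h import *
f=lambda x,y,z:px2w('top0',(205+(x+.5)/5.7-.5,130+(y+.5)/5.7-.5),z)
g=lambda x,y,z:px2w('top0',(125+(x+.5)/10-.5,175+(y+.5)/10-.5),z)
def pr(n,p): print(n,(p*1000).round(1))
for n,a in dict(jaw_near=(150,228,.021),jaw_far=(150,127,.021),jawouter_near=(103,228,.021),jawouter_far=(103,72,.021),prongL=(155,125,.021),prongR=(197,125,.021),pl_bl=(92,373,.011),pl_br=(344,373,.011),pl_tl=(95,57,.011),pl_tr=(339,54,.011),att_conL=(575,358,.011),att_conR=(727,367,.011),bTL=(590,332,.022),bTR=(712,337,.022),bBR=(708,394,.022),bBL=(587,388,.022),dial=(656,357,.029)).items(): pr(n,f(*a))
for n,a in dict(tL=(220,90,.012),tR=(252,97,.012),hL=(108,513,.012),hR=(180,522,.012)).items(): pr(n,g(*a))
```

```text
jaw_near [584.2  21.3  21. ]
jaw_far [629.9  21.2  21. ]
jawouter_near [584.5  42.   21. ]
jawouter_far [655.3  42.   21. ]
prongL [630.8  19.   21. ]
prongR [6.306e+02 3.000e-01 2.100e+01]
pl_bl [521.5  47.6  11. ]
pl_br [520.2 -63.3  11. ]
pl_tl [665.   46.3  11. ]
pl_tr [665.2 -63.4  11. ]
att_conL [ 525.6 -165.5   11. ]
att_conR [ 520.7 -233.    11. ]
bTL [ 535.4 -171.1   22. ]
bTR [ 532.5 -224.8   22. ]
bBR [ 507.3 -222.1   22. ]
bBL [ 510.6 -169.    22. ]
dial [ 522.9 -198.7   29. ]
tL [552.8 235.   12. ]
tR [550.9 226.8  12. ]
hL [446.3 260.5  12. ]
hR [443.9 242.4  12. ]
```

```bash
cat >> h.py <<'E'
def plan(target,yaw,n,level=True):
    """print n rows (mm, deg) from the present pose to TCP target with tool-x yaw (deg)"""
    s=ctrl.get_state(); r=R.from_quat(s['tcp_rot']); x=r.as_matrix()[:,0]; y0=np.degrees(np.arctan2(x[1],x[0]))
    D=np.array(target)-s['eef_pos']; dy=(yaw-y0+180)%360-180
    tilt=np.degrees(np.arccos(np.clip(-r.as_matrix()[2,2],-1,1)))
    print('t',round(s['time'],2),'pos',(np.array(s['eef_pos'])*1e3).round(1),'yaw',round(y0,2),'tilt',round(tilt,2),'F',np.round(s['contact_force'],1),'op',round(float(s['opening']),3),'D mm',(D*1e3).round(1),'dyaw',round(dy,2))
    for i in range(n):
        a=np.radians(y0+dy*i/n); c,q=np.cos(a),np.sin(a); d=D/n
        print([round(c*d[0]+q*d[1],4),round(q*d[0]-c*d[1],4),round(-d[2],4),0,0,round(-dy/n,2),0])
E
python3 -c "
from h import *
plan([.522,-.198,.15],86.5,12)"
```

```text
t 0.1 pos [ 187.7 -647.8  230.1] yaw 16.14 tilt 0.12 F [-1.1  0.3  0.2] op 1.006 D mm [334.3 449.8 -80.1] dyaw 70.36
[np.float64(0.0372), np.float64(-0.0283), np.float64(0.0067), 0, 0, np.float64(-5.86), 0]
[np.float64(0.0399), np.float64(-0.0243), np.float64(0.0067), 0, 0, np.float64(-5.86), 0]
[np.float64(0.0422), np.float64(-0.0201), np.float64(0.0067), 0, 0, np.float64(-5.86), 0]
[np.float64(0.044), np.float64(-0.0157), np.float64(0.0067), 0, 0, np.float64(-5.86), 0]
[np.float64(0.0454), np.float64(-0.0111), np.float64(0.0067), 0, 0, np.float64(-5.86), 0]
[np.float64(0.0463), np.float64(-0.0064), np.float64(0.0067), 0, 0, np.float64(-5.86), 0]
[np.float64(0.0467), np.float64(-0.0017), np.float64(0.0067), 0, 0, np.float64(-5.86), 0]
[np.float64(0.0466), np.float64(0.0031), np.float64(0.0067), 0, 0, np.float64(-5.86), 0]
[np.float64(0.046), np.float64(0.0078), np.float64(0.0067), 0, 0, np.float64(-5.86), 0]
[np.float64(0.045), np.float64(0.0125), np.float64(0.0067), 0, 0, np.float64(-5.86), 0]
[np.float64(0.0435), np.float64(0.017), np.float64(0.0067), 0, 0, np.float64(-5.86), 0]
[np.float64(0.0415), np.float64(0.0214), np.float64(0.0067), 0, 0, np.float64(-5.86), 0]
```

apply_moves --moves '[[[0.037,-0.028,0.006,0,0,-5.9,0],[0.04,-0.024,0.007,0,0,-5.9,0],[0.042,-0.02,0.007,0,0,-5.9,0],[0.044,-0.016,0.007,0,0,-5.9,0],[0.045,-0.011,0.007,0,0,-5.9,0],[0.046,-0.006,0.007,0,0,-5.9,0],[0.047,-0.002,0.007,0,0,-5.9,0],[0.047,0.003,0.007,0,0,-5.9,0],[0.046,0.008,0.007,0,0,-5.9,0],[0.045,0.012,0.007,0,0,-5.9,0],[0.043,0.017,0.007,0,0,-5.9,0],[0.041,0.021,0.007,0,0,-5.9,0]]]'

```text
time: 1.3
eef_pos: [0.516, -0.1771, 0.1398]
tcp_rot: [0.712, 0.702, 0.001, -0.003]
contact_force: [1.2, -0.8, -0.1]
opening: 0.501
```

```bash
python3 -c "
from h import *
plan([.522,-.198,.12],86.5,4)"
```

```text
t 1.3 pos [ 516.  -177.1  139.8] yaw 89.15 tilt 0.33 F [ 1.2 -0.8 -0.1] op 0.501 D mm [  6.  -20.9 -19.8] dyaw -2.65
[np.float64(-0.0052), np.float64(0.0016), np.float64(0.0049), 0, 0, np.float64(0.66), 0]
[np.float64(-0.0052), np.float64(0.0016), np.float64(0.0049), 0, 0, np.float64(0.66), 0]
[np.float64(-0.0052), np.float64(0.0017), np.float64(0.0049), 0, 0, np.float64(0.66), 0]
[np.float64(-0.0051), np.float64(0.0017), np.float64(0.0049), 0, 0, np.float64(0.66), 0]
```

apply_moves --moves '[[[-0.014,0.004,0.0,0,0,2.2,0],[-0.006,0.002,0.0,0,0,0.4,0],[0,0,0,0,0,0,0]]]'

```text
time: 1.6
eef_pos: [0.5228, -0.191, 0.1369]
tcp_rot: [0.725, 0.689, 0.0, -0.006]
contact_force: [-0.8, 0.4, 1.0]
opening: 0.502
```

Run:
```python
from h import *
plan([.522,-.198,.0125],86.5,4)
snap('wrist','w1')
for n,P in dict(c=(.5225,-.198,.029),bTL=(.5354,-.1711,.022),bBR=(.5073,-.2221,.022)).items(): print(n,w2px('w1',P))
im=cv2.imread('pics/w1.png'); cv2.imwrite('pics/w1b.png',cv2.resize(im,(800,600),interpolation=cv2.INTER_CUBIC))
```

```text
t 1.6 pos [ 522.8 -191.   136.9] yaw 87.09 tilt 0.64 F [-0.8  0.4  1. ] op 0.502 D mm [  -0.8   -7.  -124.4] dyaw -0.59
[np.float64(-0.0018), np.float64(-0.0001), np.float64(0.0311), 0, 0, np.float64(0.15), 0]
[np.float64(-0.0018), np.float64(-0.0001), np.float64(0.0311), 0, 0, np.float64(0.15), 0]
[np.float64(-0.0018), np.float64(-0.0001), np.float64(0.0311), 0, 0, np.float64(0.15), 0]
[np.float64(-0.0018), np.float64(-0.0001), np.float64(0.0311), 0, 0, np.float64(0.15), 0]
c [255.47729471 194.62440067]
bTL [268.85125598 161.94802868]
bBR [240.32420512 217.84181806]
```

View pics/w1b.png

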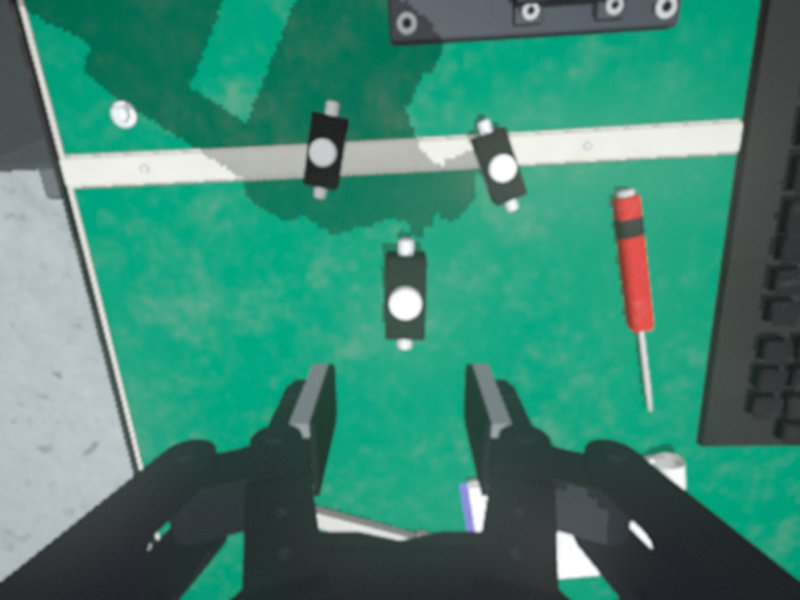

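Run:
```python
from h import *
f=lambda x,y,z:(px2w('w1',((x+.5)*.64-.5,(y+.5)*.64-.5),z)*1e3).round(1)
for a in [(386,253,.022),(426,253,.022),(425,339,.022),(387,339,.022),(405,303,.029),(406,243,.011),(404,346,.011)]: print(a,f(*a))
```

```text
(386, 253, 0.022) [ 516.4 -170.    22. ]
(426, 253, 0.022) [ 538.5 -171.1   22. ]
(425, 339, 0.022) [ 536.2 -222.4   22. ]
(387, 339, 0.022) [ 513.9 -221.4   22. ]
(405, 303, 0.029) [ 525.6 -197.3   29. ]
(406, 243, 0.011) [ 527.7 -167.1   11. ]
(404, 346, 0.011) [ 523.5 -231.1   11. ]
```

apply_moves --moves '[[[-0.004,0.001,0.03,0,0,0,0],[-0.002,0.001,0.03,0,0,0,0],[0,0,0.025,0,0,0,0],[0,0,0.015,0,0,0,0],[0,0,0,0,0,0,0]]]'

```text
time: 2.15
eef_pos: [0.5224, -0.2039, 0.0369]
tcp_rot: [0.729, 0.684, 0.001, -0.003]
contact_force: [-0.2, 0.3, -0.7]
opening: 0.499
```

```bash
python3 -c "
from h import *
plan([.5245,-.1975,.0125],87,1)
print(R.from_quat(ctrl.get_state()['tcp_rot']).as_matrix().round(4))"
```

```text
t 2.15 pos [ 522.4 -203.9   36.9] yaw 86.38 tilt 0.35 F [-0.2  0.3 -0.7] op 0.499 D mm [  2.1   6.4 -24.4] dyaw 0.62
[np.float64(0.0065), np.float64(0.0017), np.float64(0.0244), 0, 0, np.float64(-0.62), 0]
[[ 0.0632  0.998  -0.002 ]
 [ 0.998  -0.0632  0.0058]
 [ 0.0057 -0.0024 -1.    ]]
```

apply_moves --moves '[[[0.005,0.001,0.014,0,0,0,0],[0.001,0.001,0.008,0,0,0,0],[0,0,0,0,0,0,0]]]'

```text
time: 2.45
eef_pos: [0.526, -0.1994, 0.0158]
tcp_rot: [0.73, 0.684, 0.002, -0.001]
contact_force: [-0.3, -0.4, 0.6]
opening: 0.5
```

```bash
python3 -c "
from h import *
plan([.5245,-.1975,.0125],87,1)"
```

```text
t 2.45 pos [ 526.  -199.4   15.8] yaw 86.25 tilt 0.24 F [-0.3 -0.4  0.6] op 0.5 D mm [-1.5  1.9 -3.3] dyaw 0.75
[np.float64(0.0018), np.float64(-0.0016), np.float64(0.0033), 0, 0, np.float64(-0.75), 0]
```

apply_moves --moves '[[[0.001,0,0.003,0,0,-0.4,0],[0,0,0,0,0,0,0.5],[0,0,0,0,0,0,1],[0,0,0,0,0,0,1],[0,0,0,0,0,0,1]]]' --force 28

```text
time: 2.95
eef_pos: [0.5278, -0.1987, 0.0148]
tcp_rot: [0.727, 0.687, 0.002, 0.001]
contact_force: [-0.2, 1.0, -0.9]
opening: 0.271
```

```bash
python3 -c "
from h import *
plan([.5245,-.1975,.0125],87,1)"
```

```text
t 2.95 pos [ 527.8 -198.7   14.8] yaw 86.75 tilt 0.31 F [-0.2  1.  -0.9] op 0.271 D mm [-3.3  1.2 -2.3] dyaw 0.25
[np.float64(0.001), np.float64(-0.0034), np.float64(0.0023), 0, 0, np.float64(-0.25), 0]
```

apply_moves --moves '[[[0,0,-0.02,0,0,0,1],[0,0,-0.035,0,0,0,1],[0,0,-0.025,0,0,0,1]]]'

```text
time: 3.25
eef_pos: [0.5239, -0.1968, 0.0919]
tcp_rot: [0.727, 0.687, 0.001, -0.004]
contact_force: [0.6, 0.2, -0.7]
opening: 0.272
```

```bash
sed -i 's/print(\[round(c/print(*[round(c/; s/,0\])$/])/' h.py; python3 -c "
from h import *
plan([.592,.008,.095],0,12)"
```

```text
t 3.25 pos [ 523.9 -196.8   91.9] yaw 86.74 tilt 0.51 F [ 0.6  0.2 -0.7] op 0.272 D mm [ 68.1 204.8   3.1] dyaw -86.74
0.0174 0.0047 -0.0003 0 0 7.23
0.0178 0.0025 -0.0003 0 0 7.23
0.018 0.0002 -0.0003 0 0 7.23
0.0179 -0.0021 -0.0003 0 0 7.23
0.0175 -0.0043 -0.0003 0 0 7.23
0.0168 -0.0065 -0.0003 0 0 7.23
0.0158 -0.0085 -0.0003 0 0 7.23
0.0146 -0.0104 -0.0003 0 0 7.23
0.0132 -0.0122 -0.0003 0 0 7.23
0.0116 -0.0138 -0.0003 0 0 7.23
0.0098 -0.0151 -0.0003 0 0 7.23
0.0078 -0.0162 -0.0003 0 0 7.23
```

apply_moves --moves '[[[0.017,0.005,0,0,0,7.2,1],[0.018,0.0025,0,0,0,7.2,1],[0.018,0,0,0,0,7.2,1],[0.018,-0.002,0,0,0,7.2,1],[0.0175,-0.0045,0,0,0,7.2,1],[0.017,-0.0065,0,0,0,7.2,1],[0.016,-0.0085,0,0,0,7.2,1],[0.0145,-0.0105,0,0,0,7.2,1],[0.013,-0.012,0,0,0,7.2,1],[0.0115,-0.014,0,0,0,7.2,1],[0.01,-0.015,0,0,0,7.2,1],[0.006,-0.014,0,0,0,5,1]]]'

```text
time: 4.45
eef_pos: [0.6006, 0.008, 0.0992]
tcp_rot: [1.0, -0.011, 0.003, -0.001]
contact_force: [-0.3, 0.9, -0.8]
opening: 0.27
```

```bash
python3 -c "
from h import *
plan([.592,.008,.075],0,1)"
```

```text
t 4.45 pos [600.6   8.   99.2] yaw -1.23 tilt 0.35 F [-0.3  0.9 -0.8] op 0.27 D mm [ -8.6  -0.  -24.2] dyaw 1.23
-0.0086 0.0002 0.0242 0 0 -1.23
```

apply_moves --moves '[[[-0.006,0,0.01,0,0,-1,1],[0,0,0,0,0,0,1],[0,0,0,0,0,0,1]]]'

```text
time: 4.75
eef_pos: [0.5936, 0.0091, 0.0878]
tcp_rot: [1.0, 0.002, 0.002, -0.001]
contact_force: [0.8, 0.5, 0.0]
opening: 0.269
```

Run:
```python
from h import *
plan([.592,.008,.04],0,1)
snap('wrist','w2')
im=cv2.imread('pics/w2.png'); cv2.imwrite('pics/w2b.png',cv2.resize(im,(800,600),interpolation=cv2.INTER_CUBIC))
```

```text
t 4.75 pos [593.6   9.1  87.8] yaw 0.2 tilt 0.29 F [0.8 0.5 0. ] op 0.269 D mm [ -1.6  -1.1 -47.8] dyaw -0.2
-0.0016 0.0011 0.0478 0 0 0.2
```

View pics/w2b.png

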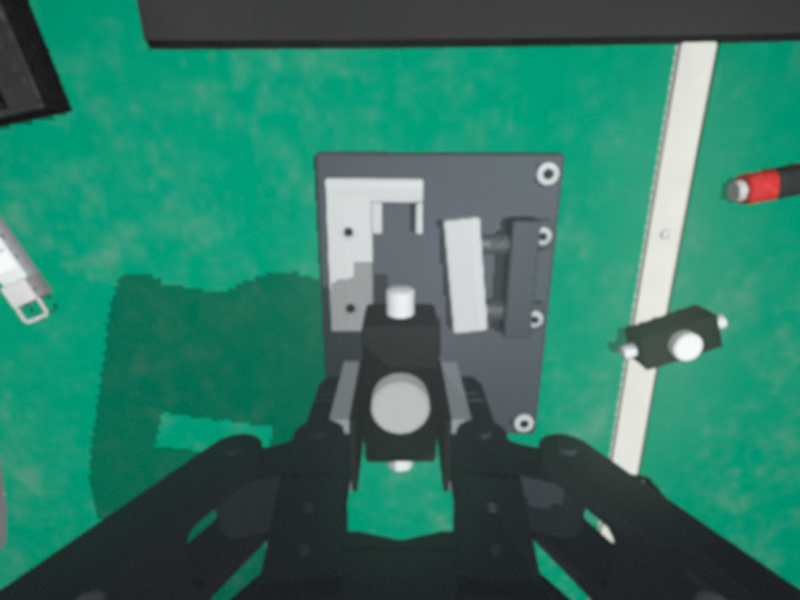

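Run:
```python
from h import *
f=lambda x,y,z:(px2w('w2',((x+.5)*.64-.5,(y+.5)*.64-.5),z)*1e3).round(1)
for n,a in dict(jawin_far=(371,225,.021),jawin_near=(373,262,.021),outF=(326,180,.021),outN=(331,330,.021),stopfarR=(424,179,.021),prongL=(376,234,.021),prongR=(420,234,.021),prongRo=(424,220,.021),plTL=(316,154,.011),plTR=(563,155,.011),plBR=(533,432,.011),conn_tip=(400,287,.084),bFL=(366,307,.095),bFR=(437,307,.095),dial=(400,403,.102),ajFL=(443,219,.021),ajNL=(453,333,.021),attbackL=(362,460,.095),attbackR=(438,460,.095)).items(): print(n,f(*a))
print(ctrl.get_calibration('wrist')['cam_to_world'].round(3))
```

```text
jawin_far [638.2  22.   21. ]
jawin_near [621.4  21.3  21. ]
outF [657.5  41.   21. ]
outN [588.3  41.7  21. ]
stopfarR [658.1  -1.1  21. ]
prongL [634.2  19.8  21. ]
prongR [6.343e+02 3.000e-01 2.100e+01]
prongRo [640.5  -1.4  21. ]
plTL [668.   46.5  11. ]
plTR [667.9 -62.7  11. ]
plBR [526.6 -62.   11. ]
conn_tip [628.5   9.   84. ]
bFL [625.5  19.2  95. ]
bFR [625.6  -2.2  95. ]
dial [597.    8.8 102. ]
ajFL [641.   -9.8  21. ]
ajNL [587.  -16.2  21. ]
attbackL [571.3  21.5  95. ]
attbackR [571.4  -4.   95. ]
[[ 0.003  0.954  0.301  0.672]
 [-1.     0.004 -0.001  0.009]
 [-0.002 -0.301  0.954  0.229]
 [ 0.     0.     0.     1.   ]]
```

apply_moves --moves '[[[0.003,0.0015,0.02,0,0,0.2,1],[0.001,0,0.02,0,0,0,1],[0,0,0.01,0,0,0,1],[0,0,0,0,0,0,1]]]'

```text
time: 5.2
eef_pos: [0.5979, 0.0045, 0.0372]
tcp_rot: [1.0, -0.001, 0.003, -0.0]
contact_force: [-0.2, -0.8, -0.7]
opening: 0.272
```

Run:
```python
from h import *
plan([.598,.0079,.0262],0,1)
```

```text
t 5.2 pos [597.9   4.5  37.2] yaw -0.07 tilt 0.35 F [-0.2 -0.8 -0.7] op 0.272 D mm [  0.1   3.4 -11. ] dyaw 0.07
0.0001 -0.0034 0.011 0 0 -0.07
```

apply_moves --moves '[[[0,-0.003,0.003,0,0,0,1],[0,0,0.004,0,0,0,1],[0,0,0.002,0,0,0,1],[0,0,0.001,0,0,0,1]]]'

```text
time: 5.6
eef_pos: [0.5994, 0.007, 0.029]
tcp_rot: [1.0, -0.001, 0.005, 0.0]
contact_force: [0.3, 0.8, -0.7]
opening: 0.269
```

Run:
```python
from h import *
plan([.598,.0079,.0262],0,1)
```

```text
t 5.6 pos [599.4   7.   29. ] yaw -0.07 tilt 0.56 F [ 0.3  0.8 -0.7] op 0.269 D mm [-1.4  0.9 -2.8] dyaw 0.07
-0.0014 -0.0009 0.0028 0 0 -0.07
```

apply_moves --moves '[[[0,0,0.002,0,-0.5,0,1],[0,0,0.001,0,0,0,1],[0,0,0.001,0,0,0,1]]]'

```text
time: 5.9
eef_pos: [0.6002, 0.0071, 0.0257]
tcp_rot: [1.0, -0.0, 0.001, 0.0]
contact_force: [1.3, 0.6, -0.3]
opening: 0.271
```

Run:
```python
from h import *
plan([.598,.0079,.0262],0,1)
```

```text
t 5.9 pos [600.2   7.1  25.7] yaw -0.05 tilt 0.13 F [ 1.3  0.6 -0.3] op 0.271 D mm [-2.2  0.8  0.5] dyaw 0.05
-0.0022 -0.0008 -0.0005 0 0 -0.05
```

Near the plate. Next, a gentle push down and towards the jaw, then forward.

apply_moves --moves '[[[0,-0.001,0.0005,0,0,0,1],[0,-0.001,0.0005,0,0,0,1],[0,-0.001,0,0,0,0,1]]]'

```text
time: 6.2
eef_pos: [0.6008, 0.0096, 0.0254]
tcp_rot: [1.0, -0.0, 0.002, 0.001]
contact_force: [0.3, -0.2, -0.4]
opening: 0.268
```

Run:
```python
from h import *
plan([.6055,.0093,.0262],0,1)
```

```text
t 6.2 pos [600.8   9.6  25.4] yaw -0.03 tilt 0.2 F [ 0.3 -0.2 -0.4] op 0.268 D mm [ 4.7 -0.3  0.8] dyaw 0.03
0.0047 0.0003 -0.0008 0 0 -0.03
```

apply_moves --moves '[[[0,-0.001,0.0005,0,0,0,1],[0,-0.001,0.0005,0,0,0,1]]]'

```text
time: 6.4
eef_pos: [0.6009, 0.0102, 0.0253]
tcp_rot: [1.0, 0.001, 0.001, 0.003]
contact_force: [-3.2, -6.4, 4.7]
opening: 0.274
```

apply_moves --moves '[[[0.002,0,0.0005,0,0,0,1],[0.002,0,0,0,0,0,1]]]'

```text
time: 6.6
eef_pos: [0.6039, 0.0101, 0.0254]
tcp_rot: [1.0, 0.0, -0.0, 0.003]
contact_force: [-2.4, -1.2, 0.6]
opening: 0.268
```

apply_moves --moves '[[[0.002,0,0,0,0,0,1]]]'

```text
time: 6.7
eef_pos: [0.6054, 0.0101, 0.0254]
tcp_rot: [1.0, 0.0, -0.001, 0.003]
contact_force: [-3.0, -2.1, 2.4]
opening: 0.272
```

apply_moves --moves '[[[0.002,0,0,0,0,0,1]]]'

```text
time: 6.8
eef_pos: [0.6072, 0.0101, 0.0254]
tcp_rot: [1.0, 0.0, -0.002, 0.003]
contact_force: [-2.8, -1.4, 3.1]
opening: 0.264
```

apply_moves --moves '[[[0.0015,0,0,0,0,0,1]]]'

```text
time: 6.9
eef_pos: [0.6082, 0.0101, 0.0253]
tcp_rot: [1.0, 0.001, -0.003, 0.003]
contact_force: [-6.9, -1.9, 6.3]
opening: 0.266
```

apply_moves --moves '[[[0.0015,0,0,0,0,0,1]]]'

```text
time: 7.0
eef_pos: [0.6083, 0.0101, 0.0254]
tcp_rot: [1.0, 0.001, -0.005, 0.003]
contact_force: [-9.4, -1.8, 8.5]
opening: 0.268
```

apply_moves --moves '[[[0.0015,0,0,0,0,0,1]]]'

```text
time: 7.1
eef_pos: [0.6083, 0.0101, 0.0255]
tcp_rot: [1.0, 0.001, -0.008, 0.003]
contact_force: [-7.6, -2.0, 7.1]
opening: 0.267
```

apply_moves --moves '[[[0,0,0,0,0.5,0,0.2],[0,0,0,0,0,0,0],[0,0,0,0,0,0,0],[0,0,-0.02,0,0,0,0],[0,0,-0.05,0,0,0,0],[0,0,-0.03,0,0,0,0]]]'

```text
time: 7.7
eef_pos: [0.6065, 0.0126, 0.1202]
tcp_rot: [1.0, 0.0, -0.007, 0.0]
contact_force: [0.6, -0.3, 0.5]
opening: 0.505
```

Run:
```python
from h import *
plan([.458,.2483,.10],-13.5,8)
snap('wrist','w3')
im=cv2.imread('pics/w3.png'); cv2.imwrite('pics/w3b.png',cv2.resize(im[60:360,130:430],(780,780),interpolation=cv2.INTER_CUBIC)[:600])
```

```text
t 7.7 pos [606.5  12.6 120.2] yaw 0.05 tilt 0.78 F [ 0.6 -0.3  0.5] op 0.505 D mm [-148.5  235.7  -20.2] dyaw -13.55
-0.0185 -0.0295 0.0025 0 0 1.69
-0.0194 -0.0289 0.0025 0 0 1.69
-0.0202 -0.0283 0.0025 0 0 1.69
-0.0211 -0.0277 0.0025 0 0 1.69
-0.0219 -0.0271 0.0025 0 0 1.69
-0.0227 -0.0264 0.0025 0 0 1.69
-0.0234 -0.0257 0.0025 0 0 1.69
-0.0242 -0.025 0.0025 0 0 1.69
```

View pics/w3b.png

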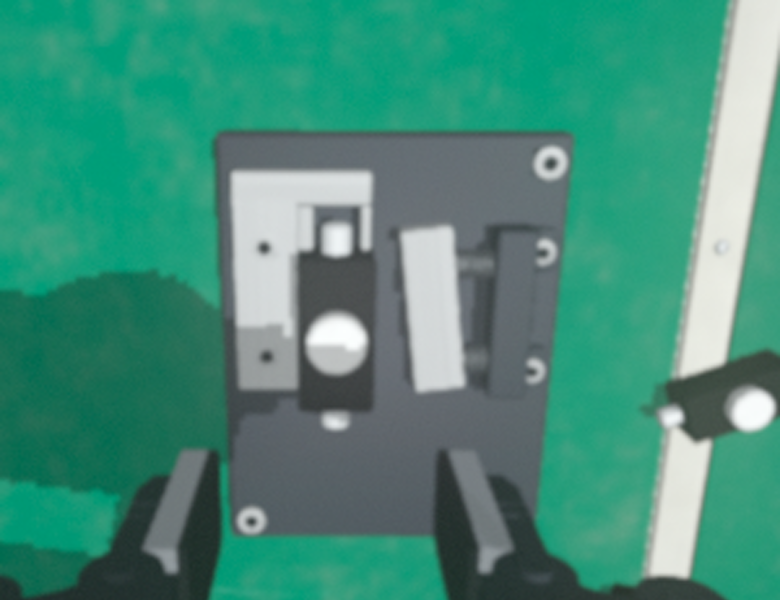

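The attenuator sits against both prongs (row 250) and along the straight jaw, with its dial at (337,343). The wedge slot lies between it and the angled jaw, whose edge runs from (401,232) to (414,391).

Run:
```python
from h import *
f=lambda x,y,z:(px2w('w3',(130+(x+.5)/2.6-.5,60+(y+.5)/2.6-.5),z)*1e3).round(1)
for n,a in dict(dial=(337,343,.04),attR_f=(375,256,.033),attR_n=(371,409,.033),attL_n=(299,409,.033),ajF=(401,232,.021),ajN=(414,391,.021),jawN=(298,389,.021),prong=(366,250,.021),plNear=(235,534,.011),plFar=(400,132,.011),backconn=(336,428,.022)).items(): print(n,f(*a))
```

```text
dial [610.6   9.7  40. ]
attR_f [635.4  -1.5  33. ]
attR_n [586.1  -1.2  33. ]
attL_n [586.1  21.5  33. ]
ajF [640.2 -10.1  21. ]
ajN [587.3 -16.   21. ]
jawN [587.9  22.2  21. ]
prong [6.345e+02 6.000e-01 2.100e+01]
plNear [526.6  46.2  11. ]
plFar [669.3  -9.7  11. ]
backconn [574.3   9.6  22. ]
```

apply_moves --moves '[[[-0.018,-0.029,0.002,0,0.8,1.7,0],[-0.019,-0.029,0.002,0,0,1.7,0],[-0.02,-0.028,0.002,0,0,1.7,0],[-0.021,-0.028,0.002,0,0,1.7,0],[-0.022,-0.027,0.002,0,0,1.7,0],[-0.023,-0.026,0.002,0,0,1.7,0],[-0.021,-0.023,0.002,0,0,1.7,0],[-0.006,-0.008,0.002,0,0,1,0],[0,0,0,0,0,0,0]]]'

```text
time: 8.65
eef_pos: [0.4791, 0.2329, 0.1086]
tcp_rot: [0.993, -0.118, 0.013, -0.003]
contact_force: [-0.1, 0.5, 0.5]
opening: 0.501
```

Run:
```python
from h import *
plan([.458,.2483,.004],-13.5,1)
snap('wrist','w4')
im=cv2.imread('pics/w4.png'); cv2.imwrite('pics/w4b.png',cv2.resize(im[60:360,130:430],(780,780),interpolation=cv2.INTER_CUBIC)[:600])
```

```text
t 8.65 pos [479.1 232.9 108.6] yaw -13.56 tilt 1.5 F [-0.1  0.5  0.5] op 0.501 D mm [ -21.1   15.4 -104.6] dyaw 0.06
-0.0241 -0.0101 0.1046 0 0 -0.06
```

View pics/w4b.png

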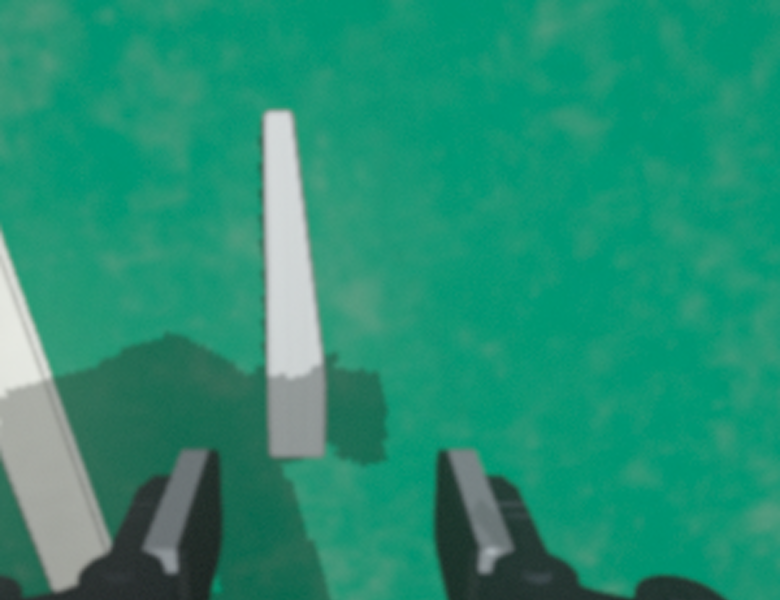

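Run:
```python
from h import *
f=lambda x,y,z:(px2w('w4',(130+(x+.5)/2.6-.5,60+(y+.5)/2.6-.5),z)*1e3)
p={}
for n,a in dict(tL=(263,111,.012),tR=(292,111,.012),hL=(270,457,.012),hR=(324,457,.012),neckR=(324,366,.012)).items(): p[n]=f(*a); print(n,p[n].round(1))
d=p['tL']-p['hL']; print('yaw',np.degrees(np.arctan2(d[1],d[0])),'len',np.hypot(*d[:2]),'width',np.hypot(*(p['hL']-p['hR'])[:2]))
u=d/np.linalg.norm(d); b=(p['hL']+p['hR'])/2; print('butt',b.round(1),'grip',(b+15*u).round(1))
print(R.from_quat(ctrl.get_state()['tcp_rot']).as_matrix().round(3))
```

```text
tL [554.9 235.1  12. ]
tR [552.9 226.9  12. ]
hL [447.1 261.3  12. ]
hR [443.  243.8  12. ]
neckR [474.  236.3  12. ]
yaw -13.644838212971843 len 110.9045979211048 width 17.99759432446598
butt [445.  252.5  12. ] grip [459.6 249.   12. ]
[[ 0.972 -0.234  0.026]
 [-0.235 -0.972  0.002]
 [ 0.025 -0.008 -1.   ]]
```

apply_moves --moves '[[[-0.015,-0.007,0.03,0,-1.4,0,0],[-0.006,-0.003,0.03,0,0,0,0],[0,0,0.02,0,0,0,0],[0,0,0.005,0,0,0,0],[0,0,0,0,0,0,0]]]'

```text
time: 9.2
eef_pos: [0.4676, 0.2461, 0.0233]
tcp_rot: [0.993, -0.119, 0.004, -0.006]
contact_force: [0.6, 0.0, -0.1]
opening: 0.496
```

Run:
```python
from h import *
plan([.459,.249,.003],-13.6,1)
print(R.from_quat(ctrl.get_state()['tcp_rot']).as_matrix()[:,2].round(4))
```

```text
t 9.2 pos [467.6 246.1  23.3] yaw -13.7 tilt 0.83 F [ 0.6  0.  -0.1] op 0.496 D mm [ -8.6   2.9 -20.3] dyaw 0.1
-0.0091 -0.0008 0.0203 0 0 -0.1
[ 0.0101  0.0104 -0.9999]
```

apply_moves --moves '[[[-0.006,-0.001,0.01,-0.5,-0.4,0,0],[-0.003,0,0.006,0,0,0,0],[0,0,0,0,0,0,0]]]'

```text
time: 9.5
eef_pos: [0.4614, 0.2493, 0.0086]
tcp_rot: [0.993, -0.12, 0.002, -0.003]
contact_force: [-0.1, -0.0, -0.5]
opening: 0.502
```

Run:
```python
from h import *
plan([.459,.249,.003],-13.6,1)
print(R.from_quat(ctrl.get_state()['tcp_rot']).as_matrix()[:,2].round(4))
```

```text
t 9.5 pos [461.4 249.3   8.6] yaw -13.79 tilt 0.39 F [-0.1 -0.  -0.5] op 0.502 D mm [-2.4 -0.3 -5.6] dyaw 0.19
-0.0023 0.0008 0.0056 0 0 -0.19
[ 0.0052  0.0045 -1.    ]
```

apply_moves --moves '[[[-0.003,0.0005,0.004,0,0,-0.1,0],[0,0,0.0015,0,0,0,0],[0,0,0,0,0,0,0.5],[0,0,0,0,0,0,1],[0,0,0,0,0,0,1],[0,0,0,0,0,0,1]]]' --force 80

```text
time: 10.1
eef_pos: [0.4593, 0.2501, 0.0045]
tcp_rot: [0.993, -0.119, 0.004, -0.003]
contact_force: [1.2, -0.0, -1.3]
opening: 0.186
```

Run:
```python
from h import *
plan([.459,.249,.10],-13.6,1)
print(R.from_quat(ctrl.get_state()['tcp_rot']).as_matrix()[:,2].round(4))
```

```text
t 10.1 pos [459.3 250.1   4.5] yaw -13.65 tilt 0.56 F [ 1.2 -0.  -1.3] op 0.186 D mm [-0.3 -1.1 95.5] dyaw 0.05
-0.0 0.0011 -0.0955 0 0 -0.05
[ 0.0082  0.0053 -1.    ]
```

apply_moves --moves '[[[0,0,-0.02,-0.3,-0.4,0,1],[0,0,-0.035,0,0,0,1],[0,0,-0.03,0,0,0,1]]]'

```text
time: 10.4
eef_pos: [0.4538, 0.248, 0.0851]
tcp_rot: [0.993, -0.119, -0.007, 0.002]
contact_force: [-0.1, -0.5, -1.8]
opening: 0.192
```

Run:
```python
from h import *
plan([.511,-.0128,.085],0,8)
print(R.from_quat(ctrl.get_state()['tcp_rot']).as_matrix()[:,2].round(4))
```

```text
t 10.4 pos [453.8 248.   85.1] yaw -13.68 tilt 0.89 F [-0.1 -0.5 -1.8] op 0.192 D mm [ 5.720e+01 -2.608e+02 -1.000e-01] dyaw 13.68
0.0147 0.03 0.0 0 0 -1.71
0.0138 0.0304 0.0 0 0 -1.71
0.0128 0.0308 0.0 0 0 -1.71
0.0119 0.0312 0.0 0 0 -1.71
0.011 0.0315 0.0 0 0 -1.71
0.01 0.0318 0.0 0 0 -1.71
0.0091 0.0321 0.0 0 0 -1.71
0.0081 0.0324 0.0 0 0 -1.71
[-0.0153 -0.0027 -0.9999]
```

apply_moves --moves '[[[0.014,0.03,0,0,0.8,-1.7,1],[0.013,0.03,0,0,0,-1.7,1],[0.012,0.03,0,0,0,-1.7,1],[0.011,0.03,0,0,0,-1.7,1],[0.01,0.03,0,0,0,-1.7,1],[0.009,0.03,0,0,0,-1.7,1],[0.008,0.03,0,0,0,-1.7,1],[0.005,0.02,0,0,0,-1,1],[0,0,0,0,0,0,1]]]'

```text
time: 11.3
eef_pos: [0.5073, 0.0014, 0.0902]
tcp_rot: [1.0, -0.0, 0.004, 0.002]
contact_force: [-0.9, 0.4, -1.9]
opening: 0.185
```

Run:
```python
from h import *
plan([.511,-.0128,.085],0,1)
print(R.from_quat(ctrl.get_state()['tcp_rot']).as_matrix()[:,2].round(4))
```

```text
t 11.3 pos [507.3   1.4  90.2] yaw -0.03 tilt 0.47 F [-0.9  0.4 -1.9] op 0.185 D mm [  3.7 -14.2  -5.2] dyaw 0.03
0.0037 0.0142 0.0052 0 0 -0.03
[ 0.0075 -0.003  -1.    ]
```

apply_moves --moves '[[[0.002,0.008,0.008,0.2,-0.4,0,1],[0.001,0.004,0.008,0,0,0,1],[0,0,0.002,0,0,0,1],[0,0,0,0,0,0,1]]]'

```text
time: 11.7
eef_pos: [0.5087, -0.0095, 0.069]
tcp_rot: [1.0, -0.0, -0.002, -0.001]
contact_force: [-0.9, 0.5, -1.0]
opening: 0.188
```

Run:
```python
from h import *
plan([.511,-.0128,.0155],0,1)
print(R.from_quat(ctrl.get_state()['tcp_rot']).as_matrix()[:,2].round(4))
snap('wrist','w5')
im=cv2.imread('pics/w5.png'); cv2.imwrite('pics/w5b.png',cv2.resize(im[40:340,130:430],(780,780),interpolation=cv2.INTER_CUBIC)[:600])
```

```text
t 11.7 pos [508.7  -9.5  69. ] yaw -0.02 tilt 0.26 F [-0.9  0.5 -1. ] op 0.188 D mm [  2.3  -3.3 -53.5] dyaw 0.02
0.0023 0.0033 0.0535 0 0 -0.02
[-0.0038  0.0024 -1.    ]
```

View pics/w5b.png

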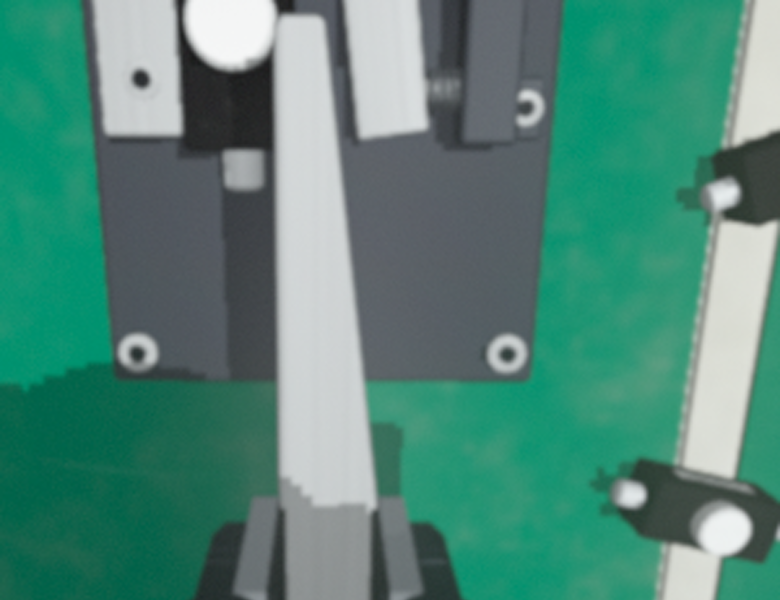

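Run:
```python
from h import *
f=lambda x,y,z:(px2w('w5',(130+(x+.5)/2.6-.5,40+(y+.5)/2.6-.5),z)*1e3).round(1)
for z in (.0765,.071): print(z,f(277,18,z),f(327,18,z),f(280,480,z),f(282,500,z),f(376,510,z))
print('att side top',f(276,100,.033),f(275,150,.033)); print('aj',f(344,10,.021),f(359,139,.021)); print('conn',f(244,188,.02)); print('jaw',f(182,135,.021),'plate near',f(300,380,.011))
```

```text
0.0765 [604.7  -1.9  76.5] [604.7  -9.6  76.5] [526.5  -0.9  76.5] [522.4  -1.2  76.5] [520.4 -18.8  76.5]
0.071 [605.4  -1.5  71. ] [605.4  -9.6  71. ] [ 5.24e+02 -5.00e-01  7.10e+01] [519.7  -0.8  71. ] [517.6 -19.2  71. ]
att side top [594.3   1.4  33. ] [584.2   1.8  33. ]
aj [613.1 -13.1  21. ] [586.4 -16.7  21. ]
conn [575.4  10.1  20. ]
jaw [587.2  23.8  21. ] plate near [525.3  -2.1  11. ]
```

apply_moves --moves '[[[0.0015,0.002,0.012,0,0,0,1],[0,0.0005,0.012,0,0,0,1],[0,0,0.006,0,0,0,1],[0,0,0,0,0,0,1]]]'

```text
time: 12.15
eef_pos: [0.5098, -0.0106, 0.0363]
tcp_rot: [1.0, 0.001, -0.002, -0.001]
contact_force: [-0.1, -0.8, -1.3]
opening: 0.188
```

Run:
```python
from h import *
plan([.511,-.0122,.0155],0,1)
print(R.from_quat(ctrl.get_state()['tcp_rot']).as_matrix()[:,2].round(4))
```

```text
t 12.15 pos [509.8 -10.6  36.3] yaw 0.11 tilt 0.28 F [-0.1 -0.8 -1.3] op 0.188 D mm [  1.2  -1.6 -20.8] dyaw -0.11
0.0012 0.0016 0.0208 0 0 0.11
[-0.0041  0.0026 -1.    ]
```

apply_moves --moves '[[[0.001,0.0015,0,0,0.2,0.3,1],[0,0,0,0,0,0,1]]]'

```text
time: 12.35
eef_pos: [0.5107, -0.0121, 0.0358]
tcp_rot: [1.0, -0.002, -0.001, -0.001]
contact_force: [0.8, -0.4, -1.2]
opening: 0.19
```

Run:
```python
from h import *
plan([.511,-.0122,.0155],0,1)
snap('wrist','w6')
im=cv2.imread('pics/w6.png'); cv2.imwrite('pics/w6b.png',cv2.resize(im[20:190,170:350],None,fx=4.2,fy=4.2,interpolation=cv2.INTER_CUBIC)[:600])
```

```text
t 12.35 pos [510.7 -12.1  35.8] yaw -0.2 tilt 0.17 F [ 0.8 -0.4 -1.2] op 0.19 D mm [  0.3  -0.1 -20.3] dyaw 0.2
0.0003 0.0001 0.0203 0 0 -0.2
```

View pics/w6b.png

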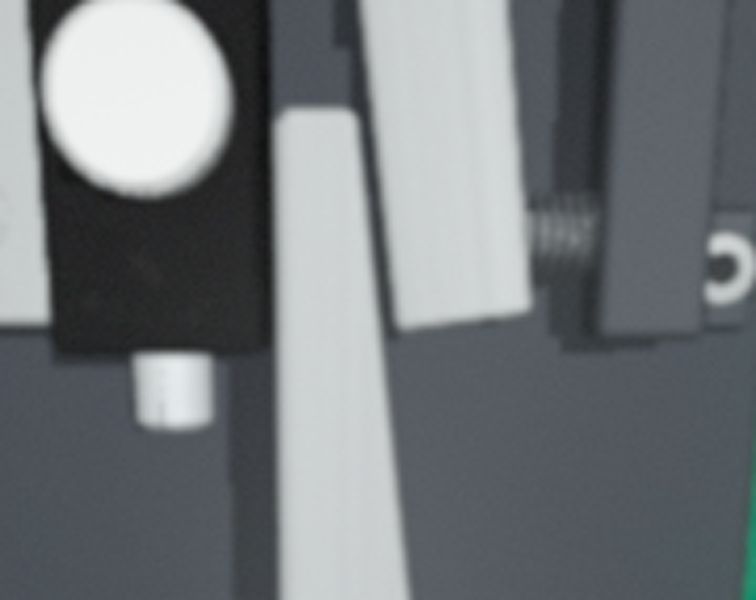

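apply_moves --moves '[[[0,0,0.006,0,0,-0.2,1],[0,0,0.006,0,0,0,1],[0,0,0.002,0,0,0,1],[0,0,0,0,0,0,1]]]'

```text
time: 12.8
eef_pos: [0.5114, -0.0122, 0.0216]
tcp_rot: [1.0, 0.0, 0.0, -0.001]
contact_force: [0.3, 0.5, -1.7]
opening: 0.182
```

Run:
```python
from h import *
plan([.511,-.0122,.0155],0,1)
print(R.from_quat(ctrl.get_state()['tcp_rot']).as_matrix()[:,2].round(4))
```

```text
t 12.8 pos [511.4 -12.2  21.6] yaw 0.01 tilt 0.15 F [ 0.3  0.5 -1.7] op 0.182 D mm [-0.4  0.  -6.1] dyaw -0.01
-0.0004 -0.0 0.0061 0 0 0.01
[ 8.0e-04  2.4e-03 -1.0e+00]
```

apply_moves --moves '[[[0,0,0.002,0,0,0,1],[0,0,0.002,0,0,0,1]]]'

```text
time: 13.0
eef_pos: [0.5117, -0.0122, 0.0176]
tcp_rot: [1.0, 0.0, 0.001, -0.001]
contact_force: [0.1, -0.1, -1.9]
opening: 0.183
```

apply_moves --moves '[[[0,0,0.001,0,0,0,1],[0,0,0.001,0,0,0,1]]]'

```text
time: 13.2
eef_pos: [0.5117, -0.0123, 0.0153]
tcp_rot: [1.0, 0.0, 0.001, -0.001]
contact_force: [-0.3, 0.3, -1.7]
opening: 0.188
```

apply_moves --moves '[[[0.002,0,0.0005,0,0,0,1],[0.003,0,0,0,0,0,1],[0.003,0,0,0,0,0,1]]]'

```text
time: 13.5
eef_pos: [0.5202, -0.0122, 0.015]
tcp_rot: [1.0, 0.0, 0.001, -0.001]
contact_force: [0.5, -0.1, -1.2]
opening: 0.183
```

apply_moves --moves '[[[0.003,0,0,0,0,0,1],[0.003,0,0,0,0,0,1]]]'

```text
time: 13.7
eef_pos: [0.5271, -0.0123, 0.0152]
tcp_rot: [1.0, 0.0, 0.001, -0.001]
contact_force: [-0.3, -0.1, -1.0]
opening: 0.184
```

Run:
```python
from h import *
plan([.511,-.0122,.0155],0,1)
print(R.from_quat(ctrl.get_state()['tcp_rot']).as_matrix()[:,2].round(4))
```

```text
t 13.7 pos [527.1 -12.3  15.2] yaw 0.01 tilt 0.18 F [-0.3 -0.1 -1. ] op 0.184 D mm [-16.1   0.1   0.3] dyaw -0.01
-0.0161 -0.0001 -0.0003 0 0 0.01
[ 0.0023  0.0021 -1.    ]
```

apply_moves --moves '[[[0.002,-0.0007,0,0,0,0,1],[0.002,0,0,0,0,0,1]]]'

```text
time: 13.9
eef_pos: [0.5317, -0.0116, 0.0151]
tcp_rot: [1.0, 0.0, 0.001, -0.001]
contact_force: [-0.5, 0.2, -1.7]
opening: 0.187
```

apply_moves --moves '[[[0.0015,0,0,0,0,0,1]]]'

```text
time: 14.0
eef_pos: [0.5334, -0.0115, 0.0151]
tcp_rot: [1.0, 0.0, 0.001, -0.001]
contact_force: [0.5, 0.4, -1.5]
opening: 0.183
```

apply_moves --moves '[[[0.0015,0,0,0,0,0,1]]]'

```text
time: 14.1
eef_pos: [0.535, -0.0115, 0.0151]
tcp_rot: [1.0, 0.0, 0.001, -0.001]
contact_force: [-0.6, -0.3, -1.9]
opening: 0.185
```

apply_moves --moves '[[[0.001,0,0,0,0,0,1]]]'

```text
time: 14.2
eef_pos: [0.536, -0.0114, 0.015]
tcp_rot: [1.0, 0.0, 0.001, -0.001]
contact_force: [0.3, 0.6, -0.8]
opening: 0.187
```

apply_moves --moves '[[[0,0,0.0008,0,0,0,1]]]'

```text
time: 14.3
eef_pos: [0.5362, -0.0114, 0.0144]
tcp_rot: [1.0, 0.0, 0.001, -0.001]
contact_force: [-0.8, -0.7, 0.8]
opening: 0.188
```

apply_moves --moves '[[[0,0,0.0008,0,0,0,1]]]'

```text
time: 14.4
eef_pos: [0.5364, -0.0115, 0.0143]
tcp_rot: [1.0, 0.0, 0.001, -0.001]
contact_force: [-3.8, 0.2, 7.7]
opening: 0.185
```

apply_moves --moves '[[[0,0,0,0,0,0,0.3],[0,0,0,0,0,0,0.2],[0,0,-0.01,0,0,0,0.2],[0,0,-0.02,0,0,0,0.2],[-0.015,0,-0.005,0,0,0,1],[-0.02,0,0,0,0,0,1],[0,0,0,0,0,0,1],[0,0,0,0,0,0,1]]]'

```text
time: 15.2
eef_pos: [0.5037, -0.0124, 0.0548]
tcp_rot: [1.0, -0.0, 0.005, -0.0]
contact_force: [0.2, -0.1, 0.8]
opening: 0.001
```

Run:
```python
from h import *
plan([.5035,-.0115,.016],0,1)
print(R.from_quat(ctrl.get_state()['tcp_rot']).as_matrix()[:,2].round(4))
```

```text
t 15.2 pos [503.7 -12.4  54.8] yaw -0.0 tilt 0.6 F [ 0.2 -0.1  0.8] op 0.001 D mm [ -0.2   0.9 -38.8] dyaw 0.0
-0.0002 -0.0009 0.0388 0 0 -0.0
[ 1.040e-02  3.000e-04 -9.999e-01]
```

apply_moves --moves '[[[0,-0.001,0.012,0,-0.6,0,1],[0,0,0.014,0,0,0,1],[0,0,0.008,0,0,0,1],[0,0,0,0,0,0,1]]]'

```text
time: 15.6
eef_pos: [0.5056, -0.0116, 0.0177]
tcp_rot: [1.0, -0.0, -0.0, -0.0]
contact_force: [-0.7, -0.6, -0.4]
opening: 0.001
```

Run:
```python
from h import *
plan([.5035,-.0115,.016],0,1)
print(R.from_quat(ctrl.get_state()['tcp_rot']).as_matrix()[:,2].round(4))
snap('wrist','w7')
im=cv2.imread('pics/w7.png'); cv2.imwrite('pics/w7b.png',cv2.resize(im[0:300,130:430],(600,600),interpolation=cv2.INTER_CUBIC))
```

```text
t 15.6 pos [505.6 -11.6  17.7] yaw -0.01 tilt 0.01 F [-0.7 -0.6 -0.4] op 0.001 D mm [-2.1  0.1 -1.7] dyaw 0.01
-0.0021 -0.0001 0.0017 0 0 -0.01
[-1.e-04  2.e-04 -1.e+00]
```

View pics/w7b.png

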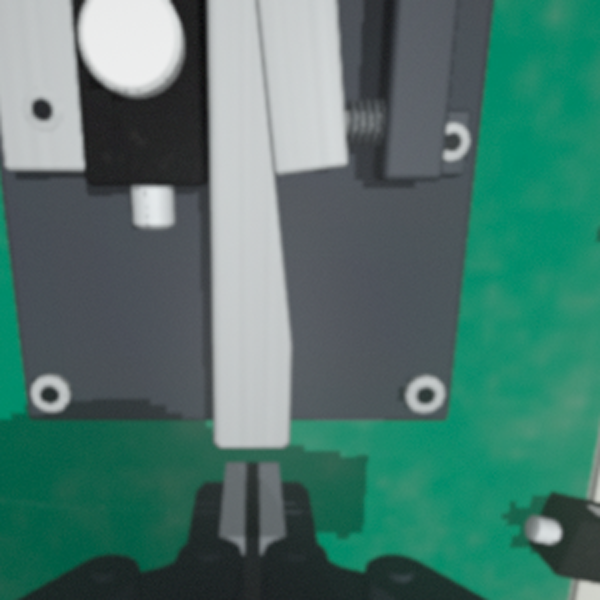

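apply_moves --moves '[[[0.002,0,0.0015,0,0,0,1],[0.002,0,0,0,0,0,1],[0.001,0,0,0,0,0,1]]]'

```text
time: 15.95
eef_pos: [0.5112, -0.0116, 0.0161]
tcp_rot: [1.0, -0.0, -0.0, -0.0]
contact_force: [-0.0, -1.0, -0.3]
opening: -0.004
```

apply_moves --moves '[[[0.001,0,0,0,0,0,1],[0.001,0,0,0,0,0,1]]]'

```text
time: 16.15
eef_pos: [0.5134, -0.0116, 0.0164]
tcp_rot: [1.0, 0.0, -0.0, -0.0]
contact_force: [0.1, 0.0, 0.3]
opening: -0.001
```

apply_moves --moves '[[[0.001,0,0,0,0,0,1],[0.001,0,0,0,0,0,1]]]'

```text
time: 16.35
eef_pos: [0.5155, -0.0116, 0.0167]
tcp_rot: [1.0, -0.0, -0.0, -0.0]
contact_force: [-1.5, 0.2, -0.5]
opening: -0.001
```

apply_moves --moves '[[[0.001,0,0,0,0,0,1]]]'

```text
time: 16.45
eef_pos: [0.5161, -0.0114, 0.0167]
tcp_rot: [1.0, -0.0, -0.001, -0.0]
contact_force: [-1.5, 0.2, 0.9]
opening: 0.001
```

apply_moves --moves '[[[0.001,0,0,0,0,0,1]]]'

```text
time: 16.55
eef_pos: [0.5167, -0.0113, 0.0166]
tcp_rot: [1.0, 0.0, -0.001, -0.0]
contact_force: [-2.0, 0.9, 1.6]
opening: 0.005
```

apply_moves --moves '[[[0.001,0,0,0,0,0,1]]]'

```text
time: 16.65
eef_pos: [0.517, -0.0112, 0.0164]
tcp_rot: [1.0, 0.0, -0.003, -0.0]
contact_force: [-3.4, -0.2, 1.9]
opening: 0.002
```

apply_moves --moves '[[[0.001,0,0,0,0,0,1]]]'

```text
time: 16.75
eef_pos: [0.5172, -0.0112, 0.0162]
tcp_rot: [1.0, 0.0, -0.004, -0.001]
contact_force: [-4.0, -1.1, 2.6]
opening: 0.001
```

apply_moves --moves '[[[0.001,0,0,0,0,0,1]]]'

```text
time: 16.85
eef_pos: [0.5173, -0.0111, 0.0159]
tcp_rot: [1.0, 0.0, -0.005, -0.001]
contact_force: [-5.2, 0.2, 2.7]
opening: 0.005
```

apply_moves --moves '[[[0.0015,0,-0.0005,0,0.3,0,1]]]'

```text
time: 16.95
eef_pos: [0.5176, -0.011, 0.0158]
tcp_rot: [1.0, 0.001, -0.004, -0.001]
contact_force: [-5.7, -1.8, 2.0]
opening: -0.0
```

apply_moves --moves '[[[0.002,0,-0.0005,0,0.3,0,1]]]'

```text
time: 17.05
eef_pos: [0.5178, -0.011, 0.0157]
tcp_rot: [1.0, 0.001, -0.004, -0.001]
contact_force: [-7.5, -1.1, 3.4]
opening: -0.004
```

apply_moves --moves '[[[0.002,0,-0.0005,0,0.3,0,1]]]'

```text
time: 17.15
eef_pos: [0.5179, -0.0109, 0.0156]
tcp_rot: [1.0, 0.001, -0.004, -0.001]
contact_force: [-7.6, -1.5, 4.2]
opening: -0.001
```

apply_moves --moves '[[[0.0025,0.0003,-0.001,0,0.4,0,1]]]'

```text
time: 17.25
eef_pos: [0.5181, -0.011, 0.0156]
tcp_rot: [1.0, 0.001, -0.004, -0.001]
contact_force: [-7.8, -0.1, 2.0]
opening: 0.001
```

apply_moves --moves '[[[0.003,0.0003,-0.001,0,0.4,0,1]]]'

```text
time: 17.35
eef_pos: [0.5183, -0.0109, 0.0155]
tcp_rot: [1.0, 0.002, -0.004, -0.002]
contact_force: [-9.5, -1.4, 5.1]
opening: -0.005
```

apply_moves --moves '[[[0.003,0.0003,-0.001,0,0.4,0,1]]]'

```text
time: 17.45
eef_pos: [0.5183, -0.0109, 0.0155]
tcp_rot: [1.0, 0.002, -0.004, -0.002]
contact_force: [-9.9, -1.0, 3.5]
opening: 0.001
```

apply_moves --moves '[[[0.0037,0.0003,-0.0015,0,0.4,0,1]]]'

```text
time: 17.55
eef_pos: [0.5185, -0.0109, 0.0155]
tcp_rot: [1.0, 0.002, -0.005, -0.003]
contact_force: [-9.7, -1.8, 2.3]
opening: -0.002
```

apply_moves --moves '[[[0.0042,0.0003,-0.0015,0,0.4,0,1]]]'

```text
time: 17.65
eef_pos: [0.5187, -0.0109, 0.0155]
tcp_rot: [1.0, 0.003, -0.007, -0.003]
contact_force: [-11.1, -1.4, 3.8]
opening: -0.002
```

apply_moves --moves '[[[0.0046,0.0003,-0.0015,0,0.4,0,1]]]'

```text
time: 17.75
eef_pos: [0.5188, -0.0109, 0.0155]
tcp_rot: [1.0, 0.004, -0.01, -0.003]
contact_force: [-12.8, -1.4, 7.0]
opening: 0.002
```

apply_moves --moves '[[[0.0046,0.0003,-0.001,0,0.7,0.3,1]]]'

```text
time: 17.85
eef_pos: [0.519, -0.0108, 0.0151]
tcp_rot: [1.0, 0.001, -0.01, -0.004]
contact_force: [-12.1, 0.6, 6.2]
opening: -0.003
```

apply_moves --moves '[[[0.005,0.0003,-0.001,0,0.7,0.3,1]]]'

```text
time: 17.95
eef_pos: [0.519, -0.0105, 0.0144]
tcp_rot: [1.0, -0.001, -0.011, -0.005]
contact_force: [-13.9, -0.6, 6.2]
opening: 0.003
```

Run:
```python
from h import *
plan([.5187,-.0115,.016],0,1)
print(R.from_quat(ctrl.get_state()['tcp_rot']).as_matrix()[:,2].round(4))
```

```text
t 17.95 pos [519.  -10.5  14.4] yaw -0.09 tilt 1.32 F [-13.9  -0.6   6.2] op 0.003 D mm [-0.3 -1.   1.6] dyaw 0.09
-0.0003 0.001 -0.0016 0 0 -0.09
[-0.021   0.0095 -0.9997]
```

apply_moves --moves '[[[-0.004,0.0005,-0.002,-0.5,0.8,0,1],[0,0,0,0,0.2,0,1],[0,0,0,0,0,0,1]]]'

```text
time: 18.25
eef_pos: [0.5173, -0.0114, 0.017]
tcp_rot: [1.0, -0.001, 0.003, 0.0]
contact_force: [0.4, -0.6, -0.2]
opening: -0.001
```

Run:
```python
from h import *
plan([.5187,-.0115,.016],0,1)
print(R.from_quat(ctrl.get_state()['tcp_rot']).as_matrix()[:,2].round(4))
```

```text
t 18.25 pos [517.3 -11.4  17. ] yaw -0.15 tilt 0.29 F [ 0.4 -0.6 -0.2] op -0.001 D mm [ 1.4 -0.1 -1. ] dyaw 0.15
0.0014 0.0001 0.001 0 0 -0.15
[ 5.1e-03 -4.0e-04 -1.0e+00]
```

apply_moves --moves '[[[0.0015,0,0,0,0,0,1],[0.0025,0,0,0,0.2,0,1],[0.0035,0,0,0,0.3,0,1]]]'

```text
time: 18.55
eef_pos: [0.5191, -0.0109, 0.0158]
tcp_rot: [1.0, -0.0, -0.002, -0.001]
contact_force: [-10.5, -1.3, 5.6]
opening: -0.001
```

apply_moves --moves '[[[0.0045,0.0002,-0.0005,0,0.4,0,1]]]'

```text
time: 18.65
eef_pos: [0.519, -0.0106, 0.0149]
tcp_rot: [1.0, 0.0, -0.005, -0.001]
contact_force: [-12.4, -1.6, 6.1]
opening: -0.001
```

apply_moves --moves '[[[0.005,0.0002,-0.0005,0,0.5,0,1]]]'

```text
time: 18.75
eef_pos: [0.519, -0.0102, 0.0138]
tcp_rot: [1.0, 0.001, -0.008, -0.002]
contact_force: [-13.6, -0.9, 6.1]
opening: 0.002
```

apply_moves --moves '[[[0.0055,0.0008,-0.0025,0,0.6,0,1]]]'

```text
time: 18.85
eef_pos: [0.519, -0.0102, 0.0138]
tcp_rot: [1.0, 0.002, -0.011, -0.003]
contact_force: [-10.3, -0.8, -0.8]
opening: 0.005
```

apply_moves --moves '[[[0.006,0.0008,-0.0025,0,0.7,0,1]]]'

```text
time: 18.95
eef_pos: [0.5191, -0.0102, 0.0138]
tcp_rot: [1.0, 0.002, -0.013, -0.004]
contact_force: [-13.2, -1.3, 4.1]
opening: 0.003
```

apply_moves --moves '[[[0.0065,0.0008,-0.002,0,1.0,0,1]]]'

```text
time: 19.05
eef_pos: [0.5193, -0.0101, 0.0135]
tcp_rot: [1.0, 0.003, -0.013, -0.005]
contact_force: [-15.3, -1.6, 8.2]
opening: -0.001
```

apply_moves --moves '[[[0.0068,0.0008,-0.002,0,1.2,0,1]]]'

```text
time: 19.15
eef_pos: [0.5195, -0.01, 0.0131]
tcp_rot: [1.0, 0.004, -0.012, -0.006]
contact_force: [-16.3, -1.1, 7.8]
opening: -0.001
```

apply_moves --moves '[[[0.0068,0.0008,-0.0025,0,1.2,0,1]]]'

```text
time: 19.25
eef_pos: [0.5195, -0.01, 0.0131]
tcp_rot: [1.0, 0.005, -0.011, -0.007]
contact_force: [-14.9, -2.2, 5.0]
opening: 0.001
```

apply_moves --moves '[[[0.0072,0.0008,-0.0018,0,1.2,0,1]]]'

```text
time: 19.35
eef_pos: [0.5196, -0.0099, 0.0125]
tcp_rot: [1.0, 0.005, -0.01, -0.009]
contact_force: [-16.2, -1.7, 7.9]
opening: -0.003
```

Peak pushes read 16.3 and 16.2 N, so I back straight off, lift and look. A light re-push then checks that it stays tight.

apply_moves --moves '[[[-0.004,0,-0.001,-0.8,1.0,0,1],[0,0,0,0,0,0,1],[0,0,0,0,0,0,1]]]'

```text
time: 19.65
eef_pos: [0.5162, -0.0101, 0.0134]
tcp_rot: [1.0, 0.005, -0.0, -0.001]
contact_force: [-1.0, 0.2, -0.6]
opening: 0.003
```

Run:
```python
from h import *
plan([.5187,-.0115,.016],0,1)
print(R.from_quat(ctrl.get_state()['tcp_rot']).as_matrix()[:,2].round(4))
```

```text
t 19.65 pos [516.2 -10.1  13.4] yaw 0.61 tilt 0.16 F [-1.   0.2 -0.6] op 0.003 D mm [ 2.5 -1.4  2.6] dyaw -0.61
0.0025 0.0014 -0.0026 0 0 0.61
[-2.0e-04  2.8e-03 -1.0e+00]
```

apply_moves --moves '[[[0.001,0.0012,-0.003,0,0,0.6,1],[0.0015,0,0,0,0,0,1],[0.002,0,0,0,0,0,1]]]'

```text
time: 19.95
eef_pos: [0.5197, -0.0114, 0.017]
tcp_rot: [1.0, 0.0, -0.003, -0.002]
contact_force: [-8.5, -0.6, 4.9]
opening: -0.001
```

apply_moves --moves '[[[0.003,0,-0.001,0,0.3,0,1]]]'

```text
time: 20.05
eef_pos: [0.5197, -0.0114, 0.0171]
tcp_rot: [1.0, 0.001, -0.005, -0.002]
contact_force: [-8.7, -1.9, 3.1]
opening: 0.001
```

apply_moves --moves '[[[0.0045,0.0003,-0.0015,0,0.6,0,1]]]'

```text
time: 20.15
eef_pos: [0.5197, -0.0114, 0.0171]
tcp_rot: [1.0, 0.001, -0.007, -0.002]
contact_force: [-12.1, -1.5, 3.9]
opening: -0.001
```

apply_moves --moves '[[[0.0055,0.0003,-0.0015,0,0.8,0,1]]]'

```text
time: 20.25
eef_pos: [0.5198, -0.0113, 0.0168]
tcp_rot: [1.0, 0.002, -0.008, -0.003]
contact_force: [-15.2, -1.0, 7.4]
opening: 0.003
```

apply_moves --moves '[[[0.006,0.0003,-0.0018,0,0.8,0,1]]]'

```text
time: 20.35
eef_pos: [0.5198, -0.0112, 0.0167]
tcp_rot: [1.0, 0.003, -0.009, -0.004]
contact_force: [-14.6, -2.6, 7.5]
opening: -0.001
```

apply_moves --moves '[[[0.0063,0.0003,-0.0018,0,0.9,0,1]]]'

```text
time: 20.45
eef_pos: [0.5198, -0.011, 0.0164]
tcp_rot: [1.0, 0.004, -0.01, -0.004]
contact_force: [-14.5, -2.8, 8.1]
opening: 0.001
```

apply_moves --moves '[[[-0.005,0,-0.001,0,0.8,0,1],[-0.006,0,0,0,0,0,1],[-0.002,0,-0.02,0,0,0,1],[0.0,0,-0.04,0,0,0,1],[0.01,0,-0.04,0,0,0,1],[0,0,0,0,0,0,1],[0,0,0,0,0,0,1]]]'

```text
time: 21.15
eef_pos: [0.519, -0.0123, 0.1216]
tcp_rot: [1.0, 0.003, 0.001, -0.004]
contact_force: [-0.2, -0.1, -0.1]
opening: 0.002
```

Run:
```python
from h import *
plan([.5187,-.0115,.016],0,1)
snap('wrist','w8'); snap('top','top8')
a=cv2.imread('pics/w8.png')[0:300,110:410]; b=cv2.imread('pics/top8.png')[130:235,205:285]
cv2.imwrite('pics/f.png',np.hstack([cv2.resize(a,(450,450)),cv2.resize(b,(343,450),interpolation=cv2.INTER_CUBIC)]))
```

```text
t 21.15 pos [519.  -12.3 121.6] yaw 0.33 tilt 0.5 F [-0.2 -0.1 -0.1] op 0.002 D mm [  -0.3    0.8 -105.6] dyaw -0.33
-0.0003 -0.0008 0.1056 0 0 0.33
```

View pics/f.png

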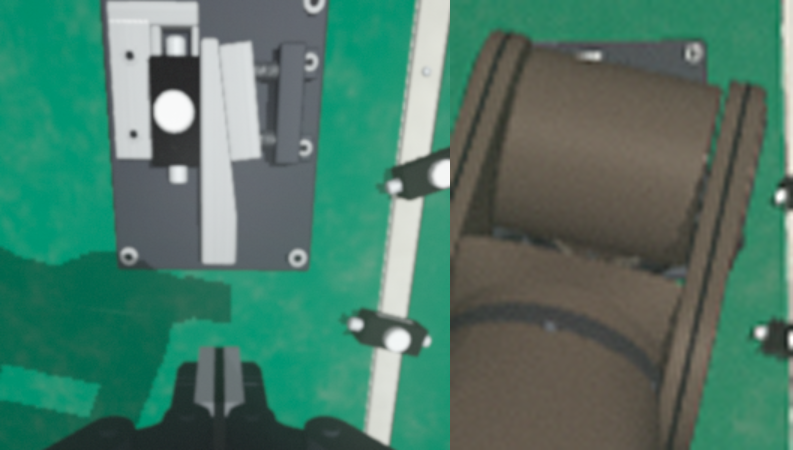

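The final wrist view shows the attenuator square against the prongs and the straight jaw. The wedge lies flat and flush with both the attenuator and the angled jaw, and the gripper is clear.

```bash
python3 -c "
from h import *
print(ctrl.sign_off())"
```

```text
the job is handed in; nothing more can be done
None
```

The attenuator is locked in the fixture and the job was handed in at about 21 s of the 51 s allowed. No verdict was reported.

- **Attenuator:** I chose the largest of the three look-alikes and gripped it at 28 N. It went into the nest dial up, against the straight jaw, then slid forward until it stopped moving against the end stop, pushing back with 7–9 N.
- **Wedge:** I laid it thin end first, straight side towards the attenuator, in the slot. I drove it with the shut fingers, and the peak pushes read 16.3 and 16.2 N.
- **Holding check:** A second push read up to 15.2 N and moved the wedge by only about 0.1 mm, so it had not loosened.
- **Last picture:** The attenuator is at the stop, the wedge is flush on both sides, and the gripper is clear with no force on it. The arm hid the fixture in the final overhead view, so this rests on the wrist camera alone. I did not check the torque key, the screwdriver or the transceiver in a last picture, but none of my moves went near them.

- **Camera disagreement:** The two cameras differed by about 3 mm in x. I placed the parts by positions relative to each other and by feel.
- **Force readings:** They scattered by about 1 N. Two later pushes meant to reach 16–17 N read only about 14.5 N, because the tool tilted slightly. The fingers also slid a few millimetres down the wedge's end during driving.

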